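Peg the board, run it out to the saw line and hold it down

ROBOT

A 7-joint arm with a two-finger parallel gripper is mounted at the origin on the work surface. World frame = base frame: x ahead of the robot, y to its left, z up, the work surface at z = 0. Lengths are in m, angles in rad, forces in N, time in s.
With the tool pointing down it reaches from about 0.35 to 0.9 m from the base axis. Payload 8.1 kg.
Tool frame: the origin (TCP) lies at the very end of the fingers, on their centre line; the grasp point (between the pads) lies 19 mm behind it; x points along the fingers, y is the direction in which the jaws open and shut, and the axes are right-handed (so a half turn about x gives the same grasp; the last joint's range is limited). The gripper opens to 92 mm and grips with 3 to 60 N. Pads are 19 mm wide; open, the fingers measure 130 mm over their backs; the gripper's body (75 mm by 190 mm) begins 47 mm behind the grasp point.
Start: joints at [-1.289, 0.434, 0.025, 1.573, -0.012, 1.134, -0.075], TCP at [0.235, 0.579, 0.196] pointing down, gripper open.
Joint ranges: [-2.62, 2.62], [-0.44, 2.09], [-1.27, 1.32], [0.08, 2.57], [-1.32, 4.46], [0.12, 2], [-2.74, 2.74]. Speed limits (rad/s): [2.22, 2.22, 3.01, 3.01, 3.14, 3.14, 3.14].

INTERFACE

Orientations are given as a rotation vector (axis times angle).
In Python, from cell import arm gives the robot as it stands.
- The arm moves only by the tool servo_tool, never from a script. Its argument "plan" is a list of rows, each a list of 2 entries, a list of its own where there are three numbers: the shift along the world's x, y, z in cm, then the turn, a rotation vector about the world's x, y, z in degrees. A call has 1 to 12 rows; each row is the pose to reach, as a shift and turn from the pose measured when the call began; what a row does not reach only later rows make up. A row lasts 1/10 s, in which the tool goes at most 50 mm and 8.59 degrees, less where a joint would pass 70% of its speed; a pose out of reach is approached as far as the arm can. A call with a gripper value outside its range is refused whole. "grip" is the opening, from 0 (shut) to 1 (fully open), set as the call begins (left out, the last holds). The fingers move at their own pace and stop on an object; "squeeze" is the grip in N (left out, the last holds). Time passes only in rows, so rows that repeat a pose let the fingers close. It gives the time, the measured TCP pose, the force and the opening at its end, in the units of the state.
- arm.observe(): the state, without advancing time (a new reading comes with each control period).
- arm.get_image(name): name is "side" or "top" or "wrist"; returns a dict with "frame" (420x560x3 uint8, blue, green, red), "fx", "fy", "cx", "cy" (pixels), "position" and "rotation" of the camera in the world. Camera axes: x right, y down, z forward; pixel columns grow to the right and rows downward; lengths in m; the calibration is good to about 2 mm. A picture is of the moment at which its call begins. There is no depth.
- arm.sign_off(): hands the job in, once; it reports no verdict.
Trained networks look in a picture, given as the dict that the camera call returned (one of the last four; its "shot" number tells which), for a name from the list of things; names that differ only in an ending like _2 or _b are one class to them, and where a whole thing is asked for, a point or a joint stands for the part that bears it (a point fixed in the world has none). Each returns a list of dicts, best first, with "score" (0 to 1); they miss things now and then, are a little off and sometimes report something else, mostly with a low value. They report only what shows in the picture. A call takes as long as a camera call. They do not tell look-alikes from the thing itself.
- arm.search_frame(picture, query): "at" ([column, row] in pixels, amid what is visible of it).
- arm.trace(picture, query): "pixels" (420x560 bool, what is visible of it) and "at" ([column, row] in pixels, amid what is visible of it).
The state is a dict: "clock": time; "joints": joint angles; "dq": joint speeds; "joint_efforts": joint torques, N m; "position": TCP position; "ee_rot": TCP orientation; "force": force on the tool from outside, world axes, zero at the start; "ft_torque": the same for the moment, N m; "width": opening from 0.0 (shut) to 1.0 (fully open).
Only numpy, scipy, OpenCV 4.12 (cv2) and the standard library are available. Lean on these libraries where they do the work, as an engineer would, in place of code of your own. Each camera call takes 0.05 s, during which the arm holds its last target.

TASK

Get the board on the sawing stand ready for the saw: take the yellow-handled tapered peg out of its wooden holder and set it fully down into the hole near the board's tail, then, moving the board only by the peg, slide the board outward between the guide rails until its red line lies right over the blue outer edge of the stand. With more than half of the board out over the edge it would tip, so keep it level throughout and finish while still gripping the peg and holding the board flat on the stand; do not let go. Leave the carved duck, the oil jar and the sharpening stone alone.

Things in the scene. Friction and masses are not known exactly. Their poses are not given: they have to be found in the camera images.
- stand_edge (a point): Middle of the blue outer edge of the sawing stand's top face, 80 mm above the table. Axes are the stand's: z up, -y straight outward over the edge (roughly to the robot's right; yaw varies), x along the edge.
- board_line (a point): Centre of the red line (6 mm wide) drawn across the board's top face, 104 mm above the table. Axes are the board's: z up, -y along its length to its outer end, 210 mm from the line. The line starts 80 to 130 mm inside the stand's edge.
- board_hole (a point): Centre of the mouth of the round through hole, about 28 mm in diameter, in the board's top face, 75 mm from the red line towards the tail (+y) and 35 mm from the tail end. Same axes as the line.
- peg_grip (a point): Middle of the peg's upright yellow round handle (30 mm diameter, 60 mm tall). The point is on the peg's axis, 38 mm above the underside of its shoulder and 30 mm below its top; z points up. Seated, the shoulder rests on the board and this point is 38 mm above the hole's mouth.
- holder: Fixed dark wooden block 80 x 80 x 45 mm with a loose hole through its middle (32 mm) in which the peg starts upright, its shoulder on the block's top; origin at the centre of its underside, on the table.
- board: Loose pale board, 90 mm wide (x), 320 mm long (y), 24 mm thick, 0.3 to 0.5 kg; it lies between the rails and slides along them with ordinary wood friction. Origin at the centre of its underside, 50 mm from the red line towards the outer end (-y); its centre of mass is there.
- peg: The loose peg, 0.07 kg: yellow handle, below it a pale round shoulder 44 mm in diameter and 8 mm thick, below that a tapered round tenon 18 mm long, 26 mm in diameter at the shoulder and 18 mm at its foot. Origin at the centre of the foot, 56 mm below the middle of the handle.
- duck: Bystander: pale carved wooden duck, 170 mm tall, on an 80 mm square base; origin at the centre of its underside.
- oil: Bystander: amber jar with a dark cap, 56 mm in diameter, 120 mm tall; origin at the centre of its underside.
- stone: Bystander: flat grey sharpening stone 60 x 130 x 22 mm; origin at the centre of its underside.
- stand: Fixed wooden sawing stand; origin under its centre, on the table. Top 150 mm (x) by 260 mm (y), 80 mm high; outer edge at y = -130 mm. Two fixed guide rails, 24 mm wide and 12 mm high, run along y on it, 94 mm apart (centred on x = 0), with the board between them.
Mind the look-alikes: they are no part of the job. What is meant by the peg is not green or purple, and is the larger of those in its own colour.

How it is judged:
By the outcome, as a careful person would: the job done as asked, in the order asked, and still so for the second after the job is handed in, while the arm keeps its last pose, push and grip.
It also fails if it takes over 40 s, if anything falls off the work surface, if the arm or the gripper's body presses on something with over 40 N, if the wrist force passes 120 N, or if a joint passes its speed limit or range.

## Working session

There is one attempt and no reset: what is moved stays moved. The work goes in short steps, Python scripts to look and compute and a tool call to move; the robot and the scene stay as the last step left them, time stands still between calls to the robot, and variables do not carry over. Pictures are saved under pics/ and viewed, and the job is handed in when it is done.

Besides the shell and the picture viewer there is one more tool, called in YAML: its name, and indented under it one key for each argument. servo_tool: Moves the arm, as the interface text tells. Its arguments: {"type":"object","properties":{"plan":{"type":"array","items":{"type":"array"}},"grip":{"type":"number"},"squeeze":{"type":"number"}},"required":["plan"]}

```bash
ls; mkdir -p pics; cat > h.py <<'E'
import numpy as np, cv2
from scipy.spatial.transform import Rotation as R
from cell import arm
def rot(p):
    r=np.array(p["rotation"]); return r if r.shape==(3,3) else R.from_rotvec(r).as_matrix()
def ray(p,uv):
    d=np.array([(uv[0]-p["cx"])/p["fx"],(uv[1]-p["cy"])/p["fy"],1.]); d=rot(p)@d
    return np.array(p["position"]),d/np.linalg.norm(d)
def atz(p,uv,z):
    o,d=ray(p,uv); return o+d*(z-o[2])/d[2]
def proj(p,X):
    c=rot(p).T@(np.array(X)-np.array(p["position"])); return [p["fx"]*c[0]/c[2]+p["cx"],p["fy"]*c[1]/c[2]+p["cy"]]
E
python3 - <<'E'
from h import *
s=arm.observe(); print(s)
for n in ["top","side"]:
    p=arm.get_image(n); cv2.imwrite(f"pics/{n}0.png",p["frame"]); print(n,p["position"],p["rotation"],p["fx"],p["cx"],p["cy"],p["shot"])
    for q in ["peg","peg_grip","holder","board","board_line","board_hole","stand","stand_edge","duck","oil","stone"]:
        print(q,[(np.round(r["at"],1).tolist(),round(r["score"],2)) for r in arm.search_frame(p,q)])
E
```

```text
pics
{'clock': 0.0, 'joints': array([-1.28862036,  0.43524085,  0.02499004,  1.57408002, -0.01159209,
        1.13398997, -0.07509951]), 'dq': array([ 0.0007691 ,  0.0017496 , -0.00135334,  0.00120481,  0.00012754,
       -0.00187567,  0.00071435]), 'joint_efforts': array([ 2.07377234e-03, -6.67836714e+01,  9.86284576e-01, -3.14460397e+01,
       -6.03959640e-02,  4.25076485e-02,  1.30225581e-04]), 'position': array([0.2344572 , 0.5787649 , 0.19494071]), 'ee_rot': array([ 0.30069774,  1.54977173, -0.30317113]), 'force': array([-0.40194314,  0.09862823,  0.0580683 ]), 'ft_torque': array([ 0.03417255, -0.03354619,  0.03976515]), 'width': 1.0001910221185202}
top [0.4265506  0.04602301 1.20436843] [-2.16306017  2.10912184 -0.12743247] 420.8982655872001 279.3844630346462 209.73110198441398 1
peg [([175.6, 214.7], 0.68), ([166.7, 247.9], 0.66), ([170.0, 279.0], 0.55), ([199.6, 239.2], 0.47)]
peg_grip [([174.8, 212.7], 0.73), ([202.3, 239.0], 0.59), ([165.1, 248.8], 0.48)]
holder [([175.7, 251.7], 0.9)]
board [([330.1, 223.9], 0.68), ([165.6, 250.8], 0.21)]
board_line [([330.6, 225.8], 0.69
[... 254 characters left out ...]
 461.45659344248173 278.0647470122988 211.75768394131862 2
peg [([180.7, 172.3], 0.89), ([156.2, 196.7], 0.73), ([207.6, 196.4], 0.71), ([212.6, 169.2], 0.66), ([297.2, 259.8], 0.59)]
peg_grip [([216.8, 170.5], 0.83), ([179.4, 170.8], 0.75), ([156.3, 199.1], 0.69), ([205.5, 198.7], 0.5)]
holder [([187.4, 188.3], 0.61), ([297.2, 259.9], 0.61)]
board [([300.1, 261.2], 0.84)]
board_line [([298.6, 260.9], 0.65)]
board_hole [([299.4, 261.1], 0.63), ([256.5, 237.5], 0.58)]
stand [([258.1, 239.8], 0.96)]
stand_edge [([258.8, 239.9], 0.93), ([180.4, 169.0], 0.37)]
duck [([302.4, 164.5], 0.66)]
oil [([346.3, 203.3], 0.69), ([185.9, 188.0], 0.26)]
stone [([265.2, 378.8], 0.58), ([255.0, 241.8], 0.26)]
```

View pics/top0.png

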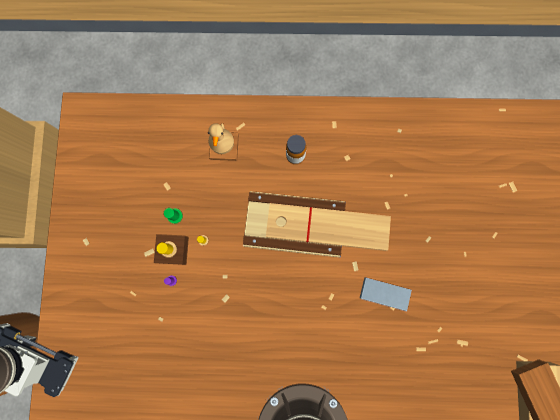

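View pics/side0.png

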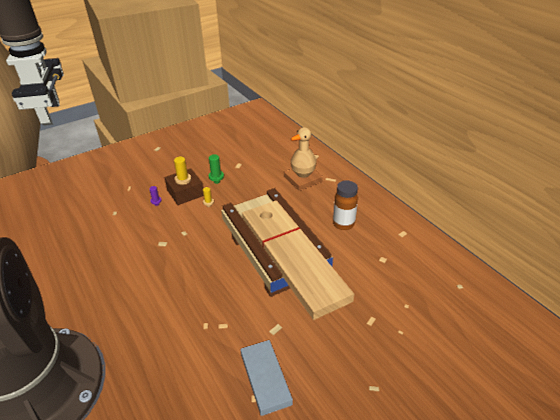

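```bash
python3 - <<'E'
import cv2,numpy as np
a=cv2.imread("pics/top0.png")[180:310,120:250]; b=cv2.imread("pics/side0.png")[130:240,120:250]
cv2.imwrite("pics/crop0.png",np.hstack([cv2.resize(a,(400,400),interpolation=2),cv2.resize(b,(400,400),interpolation=2)]))
E
```

```text
(no output)
```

View pics/crop0.png

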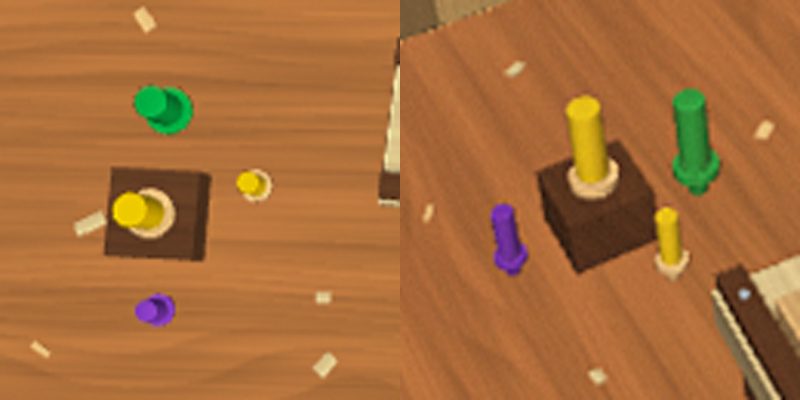

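The image shows four pegs. In the top view, green is at (173,215), the big yellow one in the dark holder at (166,248), a small yellow one at (202,240) and purple at (170,281). The one meant is the big yellow one in the holder: it is neither green nor purple, it is the larger of the two yellows, and the crop confirms it. The hole is at about (281,221) and the red line at about (309,225). Blue edge patches show in the side view at (278,285) and (330,262).

```bash
cat >> h.py <<'E'
def mask(f,kind):
    h=cv2.cvtColor(f,cv2.COLOR_BGR2HSV)
    H,S,V=h[...,0].astype(int),h[...,1],h[...,2]
    if kind=="red": m=((H<6)|(H>172))&(S>150)&(V>90)
    if kind=="yellow": m=(H>20)&(H<33)&(S>200)&(V>120)
    if kind=="blue": m=(H>105)&(H<130)&(S>130)&(V>60)
    return m.astype(np.uint8)
def comps(f,kind,mn=6):
    n,l,st,c=cv2.connectedComponentsWithStats(mask(f,kind))
    return [(st[i].tolist(),c[i].round(1).tolist(),l==i) for i in range(1,n) if st[i][4]>=mn]
E
python3 - <<'E'
from h import *
P={n:arm.get_image(n) for n in ["top","side"]}
for n,p in P.items():
    for k in ["red","yellow","blue"]:
        for c in comps(p["frame"],k): print(n,k,c[0],c[1])
p=P["top"]
for q in ["peg","peg_grip","board","stand","holder"]:
  for n in P:
    for r in arm.trace(P[n],q)[:4]:
        m=r["pixels"].astype(np.uint8); rr=cv2.minAreaRect(cv2.findNonZero(m)); print(n,q,round(r["score"],2),np.round(r["at"],1),m.sum(),np.round(cv2.boxPoints(rr),1).tolist())
a=cv2.resize(p["frame"][180:265,230:400],(800,400),interpolation=cv2.INTER_CUBIC); cv2.imwrite("pics/tb.png",a)
b=cv2.resize(P["side"]["frame"][180:320,210:360],(642,600),interpolation=cv2.INTER_CUBIC); cv2.imwrite("pics/sb.png",b)
s=arm.observe(); print(R.from_rotvec(s["ee_rot"]).as_matrix().round(3))
E
```

```text
top red [306, 207, 6, 35, 64] [308.7, 224.0]
top yellow [197, 236, 9, 7, 52] [200.9, 239.2]
top yellow [156, 242, 17, 12, 158] [164.0, 248.2]
side red [263, 227, 37, 16, 60] [280.4, 234.6]
side yellow [174, 156, 13, 24, 234] [180.4, 167.6]
side yellow [203, 187, 8, 16, 101] [206.8, 194.2]
side blue [327, 258, 5, 7, 20] [329.8, 260.6]
side blue [271, 279, 17, 13, 131] [277.9, 284.7]
top peg 0.73 [168.4 248.8] 251 [[157.0, 241.0], [176.0, 241.0], [176.0, 256.0], [157.0, 256.0]]
top peg 0.48 [175.1 215.3] 220 [[164.0, 222.0], [164.0, 208.0], [182.0, 208.0], [182.0, 222.0]]
top peg 0.39 [172.2 277.8] 95 [[163.5, 280.5], [171.0, 273.0], [178.0, 280.0], [170.5, 287.5]]
side peg 0.85 [181.7 170.5] 314 [[174.5, 157.1999969482422], [188.8000030517578, 156.3000030517578], [190.39999389648438, 182.6999969482422], [176.1999969482422, 183.60000610351562]]
side peg 0.85 [213.2 170.6] 300 [[209.0, 154.0], [223.0, 154.0], [223.0, 182.0], [209.0, 182.0]]
side peg 0.61 [210.4 195.4] 149 [[204.0, 187.0], [213.0, 187.0], [213.0, 205.0], [204.0, 205.0]]
side peg 0.49 [154.2 193.9] 140 [[149.3999938964843
[... 1566 characters left out ...]
.1000061035156, 200.3000030517578], [339.79998779296875, 256.79998779296875]]
side stand 0.63 [257.7 244. ] 2993 [[214.5, 210.10000610351562], [277.70001220703125, 169.6999969482422], [336.29998779296875, 261.29998779296875], [273.1000061035156, 301.70001220703125]]
top holder 0.84 [175.9 250.8] 728 [[153.60000610351562, 262.70001220703125], [155.10000610351562, 232.6999969482422], [188.5, 234.3000030517578], [187.0, 264.29998779296875]]
side holder 0.84 [188.3 187. ] 754 [[163.6999969482422, 176.89999389648438], [196.6999969482422, 165.3000030517578], [207.0, 194.1999969482422], [173.89999389648438, 205.8000030517578]]
[[ 0.     0.375  0.927]
 [ 0.     0.927 -0.375]
 [-1.     0.     0.   ]]
```

View pics/tb.png

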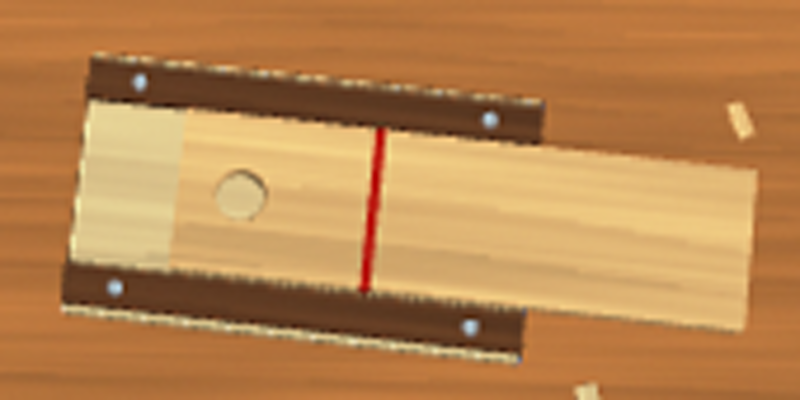

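View pics/sb.png

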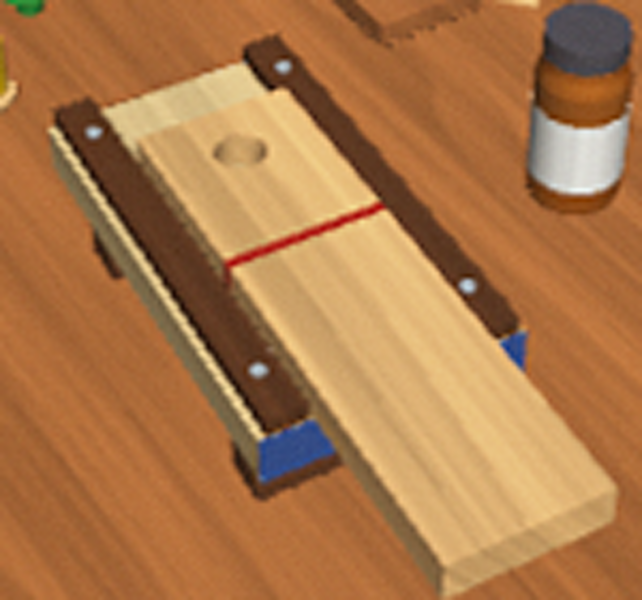

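```bash
cat > fit.py <<'E'
from h import *
from scipy.optimize import least_squares
P={n:arm.get_image(n) for n in ["top","side"]}
T=lambda u,v:((u+.5)/4.706-.5+230,(v+.5)/4.706-.5+180)
S=lambda u,v:((u+.5)/4.28-.5+210,(v+.5)/4.286-.5+180)
# stand frame: -y outward; outward = world -y roughly so stand x ~ world x
obs=[("top",T(93,58),71,130),("top",T(544,103),71,-130),("top",T(542,142),47,-130),("top",T(88,102),47,130),
("top",T(70,262),-47,130),("top",T(63,303),-71,130),("top",T(525,312),-47,-130),("top",T(522,352),-71,-130),
("side",S(522,328),71,-130),("side",S(500,336),47,-130),("side",S(312,418),-47,-130),("side",S(262,434),-71,-130),
("side",S(55,112),-71,130),("side",S(88,100),-47,130),("side",S(250,45),47,130),("side",S(280,38),71,130)]
def W(q,x,y,z):
    c,s=np.cos(q[2]),np.sin(q[2]); return [q[0]+c*x-s*y,q[1]+s*x+c*y,z]
def res(q,sel=("top","side")):
    return np.array([np.array(proj(P[n],W(q,x/1e3,y/1e3,.092)))-uv for n,uv,x,y in obs if n in sel])
for sel in [("top","side"),("top",),("side",)]:
    r=least_squares(lambda q:res(q,sel).ravel(),[.45,.05,0],x_scale=[.1,.1,.1]); print(sel,r.x.round(4),np.degrees(r.x[2]).round(2),np.abs(r.fun).max().round(2))
    print(" edge",np.round(W(r.x,0,-.13,.08),4))
for n,f,h,l in [("top",T,(241,195),((381,128),(365,291))),("side",S,(240,151),((228,264),(382,207)))]:
    a,b=[atz(P[n],f(*x),.104) for x in l]
    print(n,"hole",atz(P[n],f(*h),.104).round(4),"line",a.round(4),b.round(4),((a+b)/2).round(4))
# peg: axis fit with yellow silhouettes: midpoint of top ellipse at z=.113
def pegcyl(p,xy):
    t=np.linspace(0,2*np.pi,40); pts=[proj(p,[xy[0]+.015*np.cos(a),xy[1]+.015*np.sin(a),z]) for a in t for z in (.053,.113)]
    m=np.zeros((420,560),np.uint8); cv2.fillConvexPoly(m,cv2.convexHull(np.array(np.round(np.array(pts)*16),np.int32)),1,shift=4); return m
for n,p in P.items():
    c=[c for c in comps(p["frame"],"yellow",100)][:2]; c=max(c,key=lambda c:c[0][4])
    ms=[m for m in c[2:]][0]
    best=max(((2*(pegcyl(p,(x,y))&ms).sum()/(pegcyl(p,(x,y)).sum()+ms.sum()),x,y) for x in np.arange(.30,.42,.002) for y in np.arange(.28,.42,.002)))
    print(n,"peg",best)
    print(" holder/peg shoulder guess")
E
python3 fit.py
```

```text
('top', 'side') [ 0.5515  0.0321 -0.0848] -4.86 3.85
 edge [ 0.5405 -0.0975  0.08  ]
('top',) [ 0.5521  0.0338 -0.0782] -4.48 0.72
 edge [ 0.5419 -0.0958  0.08  ]
('side',) [ 0.5505  0.0298 -0.0901] -5.16 3.79
 edge [ 0.5388 -0.0997  0.08  ]
top hole [0.5545 0.0698 0.104 ] line [ 0.5943 -0.0078  0.104 ] [ 5.026e-01 -4.000e-04  1.040e-01] [ 0.5484 -0.0041  0.104 ]
side hole [0.554  0.0707 0.104 ] line [0.504 0.001 0.104] [ 0.592  -0.0075  0.104 ] [ 0.548  -0.0032  0.104 ]
top peg (np.float64(0.0), np.float64(0.4180000000000001), np.float64(0.41800000000000015))
 holder/peg shoulder guess
side peg (np.float64(0.0), np.float64(0.4180000000000001), np.float64(0.41800000000000015))
 holder/peg shoulder guess
```

```bash
sed -i 's/np.arange(.30,.42,.002) for y in np.arange(.28,.42,.002)/np.arange(.40,.60,.002) for y in np.arange(.30,.46,.002)/' fit.py; cat >> fit.py <<'E'
print("top blob at .1",atz(P["top"],[164,248.2],.1),"side",atz(P["side"],[180.4,167.6],.09))
q=least_squares(lambda q:res(q).ravel(),[.45,.05,0]).x; print(res(q)[8:].round(1).tolist())
E
python3 fit.py | tail -8
```

```text
top hole [0.5545 0.0698 0.104 ] line [ 0.5943 -0.0078  0.104 ] [ 5.026e-01 -4.000e-04  1.040e-01] [ 0.5484 -0.0041  0.104 ]
side hole [0.554  0.0707 0.104 ] line [0.504 0.001 0.104] [ 0.592  -0.0075  0.104 ] [ 0.548  -0.0032  0.104 ]
top peg (np.float64(0.88268156424581), np.float64(0.4780000000000001), np.float64(0.38000000000000006))
 holder/peg shoulder guess
side peg (np.float64(0.8726591760299626), np.float64(0.4780000000000001), np.float64(0.38600000000000007))
 holder/peg shoulder guess
top blob at .1 [0.47559537 0.37548493 0.1       ] side [0.47355877 0.37290894 0.09      ]
[[0.7, -1.8], [-3.9, 0.4], [0.6, -2.4], [1.7, -1.7], [-0.2, 0.2], [1.4, -0.1], [-1.6, 0.9], [0.0, -0.4]]
```

servo_tool:
  plan:
    - [[4,-3.3,1],[0,0,3]]
    - [[8,-6.6,1.5],[0,0,6]]
    - [[12,-10,1.5],[0,0,9]]
    - [[16,-13.2,1.5],[0,0,12]]
    - [[20,-16.6,1.5],[0,0,15]]
    - [[24.3,-20,1.5],[0,0,17.4]]
    - [[24.3,-20,1.5],[0,0,17.4]]
    - [[24.3,-20,1.5],[0,0,17.4]]
    - [[24.3,-20,1.5],[0,0,17.4]]
  grip: 0.7
  squeeze: 50

```text
clock: 2.9
position: [0.4768, 0.3801, 0.2106]
ee_rot: [0.064, 1.571, -0.063]
force: [-0.0, 0.5, 0.5]
width: 0.701
```

```bash
python3 - <<'E'
from h import *
s=arm.observe(); print(s["clock"],s["position"],R.from_rotvec(s["ee_rot"]).as_matrix().round(3).tolist(),s["force"].round(2),s["width"],s["joints"].round(2))
p=arm.get_image("wrist"); cv2.imwrite("pics/w1.png",p["frame"])
for c in comps(p["frame"],"yellow",30): print(c[0],c[1])
print(proj(p,[.477,.38,.113]),proj(p,[.477,.38,.053]))
E
```

```text
2.9 [0.47682738 0.38010741 0.21064719] [[-0.001, 0.081, 0.997], [0.001, 0.997, -0.081], [-1.0, 0.001, -0.001]] [-0.01  0.52  0.46] 0.7005086907260434 [-0.79  0.4   0.05  1.59 -0.02  1.15  0.75]
[np.float64(276.5780212047694), np.float64(201.549042012317)] [np.float64(276.7771318283011), np.float64(188.2617086799544)]
```

View pics/w1.png

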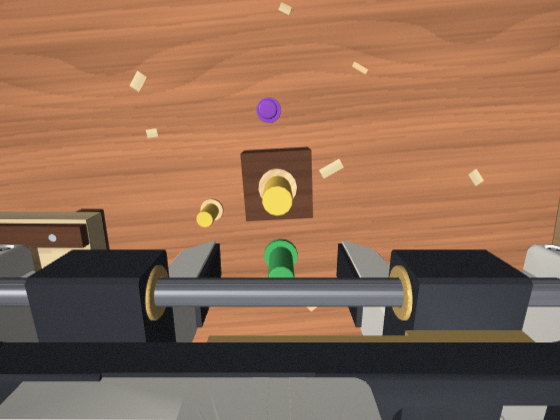

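The wrist view shows the handle top at (277,200) and the shoulder at (277,187). That is within 1–2 px of the prediction for a peg at (0.477, 0.380), so I descend and grip.

servo_tool:
  plan:
    - [[0,0,-3],[0,0,0]]
    - [[0,0,-6],[0,0,0]]
    - [[0,0,-9],[0,0,0]]
    - [[0,0,-12],[0,0,0]]
    - [[0,0,-14.5],[0,0,0]]
    - [[0,0,-14.5],[0,0,0]]
    - [[0,0,-14.5],[0,0,0]]
    - [[0,0,-14.5],[0,0,0]]

```text
clock: 3.75
position: [0.4764, 0.3824, 0.0673]
ee_rot: [0.064, 1.569, -0.059]
force: [-0.4, 0.2, 0.2]
width: 0.705
```

servo_tool:
  plan:
    - [[0,0,0],[0,0,0]]
    - [[0,0,0],[0,0,0]]
    - [[0,0,0],[0,0,0]]
    - [[0,0,0],[0,0,0]]
    - [[0,0,0],[0,0,0]]
    - [[0,0,0],[0,0,0]]
    - [[0,0,0],[0,0,0]]
    - [[0,0,0],[0,0,0]]
  grip: 0
  squeeze: 40

```text
clock: 4.55
position: [0.4764, 0.3823, 0.0673]
ee_rot: [0.064, 1.569, -0.059]
force: [-0.2, -1.0, 1.2]
width: 0.317
```

servo_tool:
  plan:
    - [[0,0,1],[0,0,0]]
    - [[0,0,3],[0,0,0]]
    - [[0,0,6],[0,0,0]]
    - [[0,0,9],[0,0,0]]
    - [[0,0,12],[0,0,0]]
    - [[0,0,12],[0,0,0]]
    - [[0,0,12],[0,0,0]]

```text
clock: 5.25
position: [0.4766, 0.3826, 0.1884]
ee_rot: [0.065, 1.568, -0.058]
force: [-1.1, 0.1, -0.8]
width: 0.316
```

```bash
cat > look.py <<'E'
from h import *
import sys
k=sys.argv[1]; box=[int(v) for v in sys.argv[2].split(",")]; box2=[int(v) for v in sys.argv[3].split(",")]
s=arm.observe(); M=R.from_rotvec(s["ee_rot"]).as_matrix()
print(s["clock"],s["position"].round(4),M.round(3).tolist(),s["force"].round(2),s["ft_torque"].round(2),s["width"])
g=s["position"]-M[:,0]*.019; print("grasp pt",g.round(4))
out=[]
for n,b in (("top",box),("side",box2)):
    p=arm.get_image(n); f=p["frame"].copy()
    print(n,"grasp px",np.round(proj(p,g),1),"foot",np.round(proj(p,g-[0,0,.056]),1),"shoulder underside",np.round(proj(p,g-[0,0,.038]),1))
    cv2.imwrite(f"pics/{k}_{n}_raw.png",f)
    out.append(cv2.resize(f[b[1]:b[3],b[0]:b[2]],(400,400),interpolation=cv2.INTER_CUBIC))
cv2.imwrite(f"pics/{k}.png",np.hstack(out))
E
python3 look.py a 130,200,230,300 130,90,230,190
```

```text
5.25 [0.4766 0.3826 0.1884] [[0.002, 0.078, 0.997], [0.004, 0.997, -0.078], [-1.0, 0.004, 0.002]] [-1.15  0.06 -0.81] [-0.05  0.08  0.02] 0.31596193088480456
grasp pt [0.4766 0.3825 0.2074]
top grasp px [147.9 245.3] foot [155.2 246.7] shoulder underside [153.  246.2]
side grasp px [172.7 127. ] foot [176.3 146. ] shoulder underside [175.2 140. ]
```

View pics/a.png

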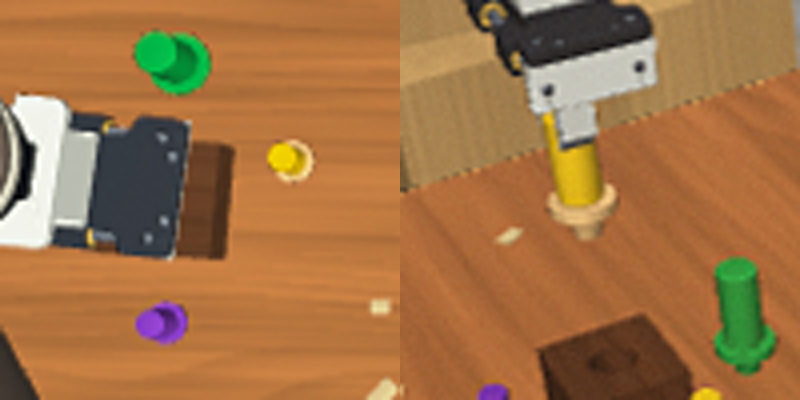

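servo_tool:
  plan:
    - [[1,-4,0],[0,0,0]]
    - [[2,-8,0],[0,0,0]]
    - [[3,-12,0],[0,0,0]]
    - [[4,-16,0],[0,0,0]]
    - [[5,-20,0],[0,0,0]]
    - [[6,-24,0],[0,0,0]]
    - [[7,-28,0],[0,0,0]]
    - [[7.8,-31.2,0],[0,0,0]]
    - [[7.8,-31.2,0],[0,0,0]]
    - [[7.8,-31.2,0],[0,0,0]]
    - [[7.8,-31.2,0],[0,0,0]]

```text
clock: 6.45
position: [0.5531, 0.0712, 0.1859]
ee_rot: [0.062, 1.572, -0.059]
force: [-0.7, 0.0, 0.1]
width: 0.32
```

```bash
python3 look.py b 230,160,350,280 220,150,320,250
```

```text
6.45 [0.5531 0.0712 0.1859] [[-0.002, 0.077, 0.997], [0.002, 0.997, -0.077], [-1.0, 0.002, -0.002]] [-0.69  0.04  0.08] [0.04 0.01 0.05] 0.31985992623414816
grasp pt [0.5532 0.0712 0.2049]
top grasp px [279.4 216.7] foot [279.9 219.5] shoulder underside [279.8 218.6]
side grasp px [263.7 179.5] foot [264.6 199.7] shoulder underside [264.3 193.4]
```

View pics/b.png

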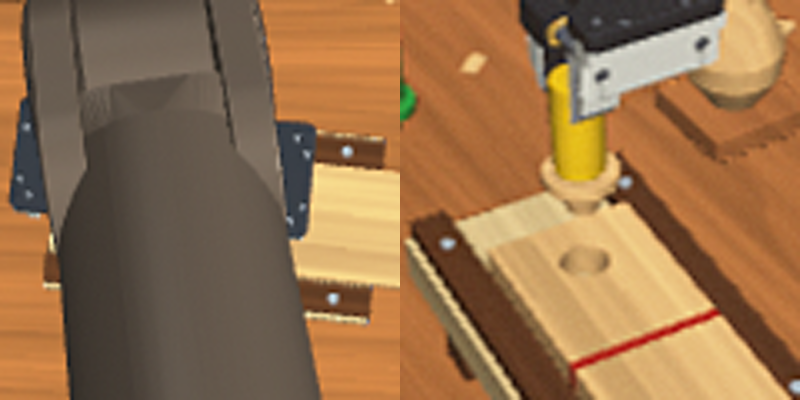

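```bash
python3 - <<'E'
from h import *
p=arm.get_image("side"); print("side proj of TCP xy at .104",proj(p,[.5532,.0712,.104]), "of hole est",proj(p,[.5543,.0702,.104]))
p=arm.get_image("wrist"); cv2.imwrite("pics/w2.png",p["frame"]); print("wrist",proj(p,[.5532,.0712,.104]),proj(p,[.5532,.0712,.149]))
E
```

```text
side proj of TCP xy at .104 [np.float64(265.28937623443863), np.float64(214.8625147800805)] of hole est [np.float64(265.9284937277561), np.float64(214.9253172259633)]
wrist [np.float64(276.34797613803534), np.float64(205.41869262354413)] [np.float64(276.1597155476854), np.float64(220.94418946819326)]
```

View pics/w2.png

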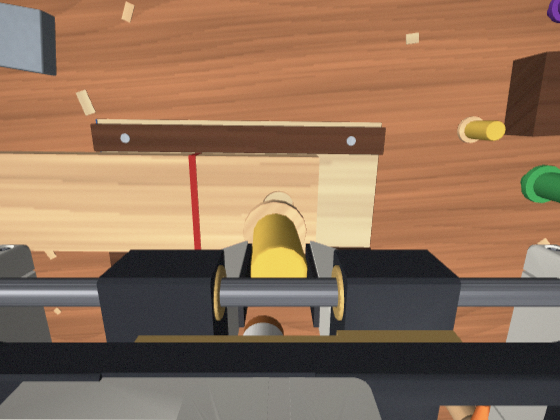

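Wrist view: the hole's visible arc is at (278,198) and the shoulder at (276,221). The estimates agree to 1–2 mm, within the 5 mm lead-in, so I descend with one force check.

servo_tool:
  plan:
    - [[0.1,0,-1.5],[0,0,0]]
    - [[0.1,0,-3],[0,0,0]]
    - [[0.1,0,-4],[0,0,0]]
    - [[0.1,0,-4.4],[0,0,0]]
    - [[0.1,0,-4.8],[0,0,0]]
    - [[0.1,0,-4.8],[0,0,0]]

```text
clock: 7.25
position: [0.5545, 0.0712, 0.1383]
ee_rot: [0.061, 1.571, -0.058]
force: [-0.5, 0.1, -0.7]
width: 0.314
```

```bash
python3 look.py c 230,160,350,280 220,150,320,250
```

```text
7.25 [0.5545 0.0712 0.1383] [[-0.001, 0.076, 0.997], [0.002, 0.997, -0.076], [-1.0, 0.002, -0.001]] [-0.46  0.15 -0.72] [ 0.02  0.03 -0.02] 0.3142711194536985
grasp pt [0.5545 0.0711 0.1573]
top grasp px [279.9 218.6] foot [280.3 221.2] shoulder underside [280.2 220.4]
side grasp px [265.  196.5] foot [265.8 215.5] shoulder underside [265.6 209.6]
```

View pics/c.png

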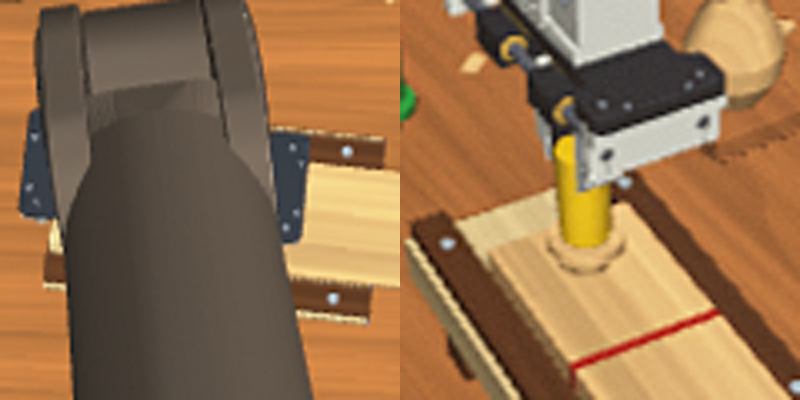

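servo_tool:
  plan:
    - [[0,0,-0.4],[0,0,0]]
    - [[0,0,-0.8],[0,0,0]]
    - [[0,0,-1.1],[0,0,0]]
    - [[0,0,-1.2],[0,0,0]]
    - [[0,0,-1.2],[0,0,0]]

```text
clock: 7.85
position: [0.5548, 0.0716, 0.1267]
ee_rot: [0.061, 1.57, -0.058]
force: [-0.8, 1.6, -0.1]
width: 0.314
```

servo_tool:
  plan:
    - [[0,0,-0.2],[0,0,0]]
    - [[0,0,-0.3],[0,0,0]]
    - [[0,0,-0.3],[0,0,0]]

```text
clock: 8.15
position: [0.5562, 0.0711, 0.1258]
ee_rot: [0.062, 1.567, -0.058]
force: [-3.6, 0.1, 17.8]
width: 0.32
```

```bash
python3 look.py d 230,160,350,280 220,150,320,250
```

```text
8.15 [0.5562 0.0711 0.1258] [[0.003, 0.076, 0.997], [0.003, 0.997, -0.076], [-1.0, 0.003, 0.003]] [-3.57  0.06 17.83] [ 0.16  0.93 -0.01] 0.31970776109147947
grasp pt [0.5561 0.071  0.1448]
top grasp px [280.  218.5] foot [280.5 221.1] shoulder underside [280.3 220.3]
side grasp px [265.8 200.7] foot [266.6 219.4] shoulder underside [266.4 213.5]
```

View pics/d.png

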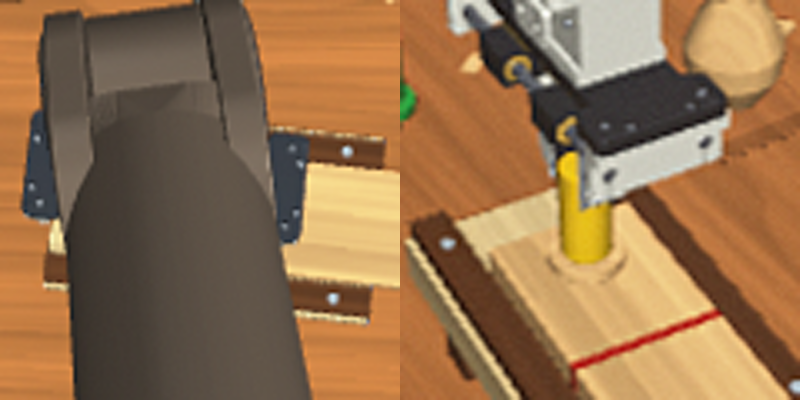

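servo_tool:
  plan:
    - [[-0.1,-0.2,-0.13],[0,0,0]]
    - [[-0.15,-0.7,-0.13],[0,0,0]]
    - [[-0.2,-1.4,-0.13],[0,0,0]]
    - [[-0.25,-2.1,-0.13],[0,0,0]]
    - [[-0.3,-2.8,-0.13],[0,0,0]]
    - [[-0.36,-3.5,-0.13],[0,0,0]]
    - [[-0.36,-3.5,-0.13],[0,0,0]]

```text
clock: 8.95
position: [0.5539, 0.0364, 0.1258]
ee_rot: [0.064, 1.564, -0.057]
force: [-0.7, 3.4, 9.8]
width: 0.314
```

```bash
python3 look.py e 230,160,350,280 220,170,360,310
```

```text
8.95 [0.5539 0.0364 0.1258] [[0.006, 0.077, 0.997], [0.004, 0.997, -0.077], [-1.0, 0.004, 0.005]] [-0.67  3.35  9.85] [0.94 0.01 0.06] 0.3141764701511666
grasp pt [0.5537 0.0363 0.1448]
top grasp px [293.7 219.8] foot [293.5 222.3] shoulder underside [293.5 221.5]
side grasp px [273.2 209.5] foot [273.8 228.3] shoulder underside [273.6 222.4]
```

View pics/e.png

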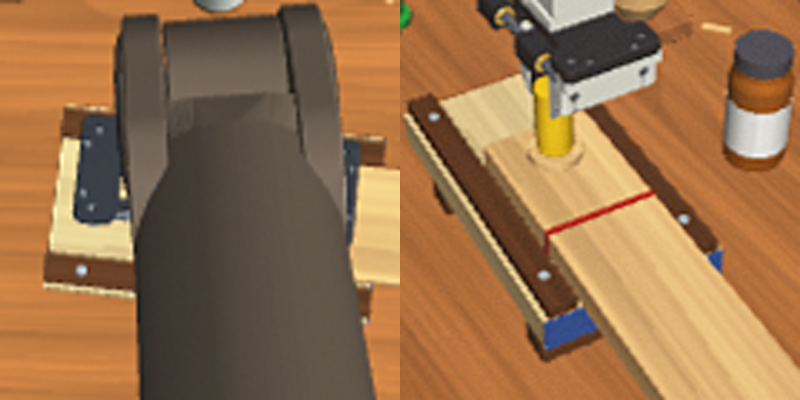

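The board slides with the seated peg: the red line is at about (273,241) in the side view and the shoulder is flush. Continuing to just short of the edge.

servo_tool:
  plan:
    - [[-0.05,-0.5,-0.13],[0,0,0]]
    - [[-0.1,-1.1,-0.13],[0,0,0]]
    - [[-0.15,-1.8,-0.13],[0,0,0]]
    - [[-0.2,-2.5,-0.13],[0,0,0]]
    - [[-0.26,-3.2,-0.13],[0,0,0]]
    - [[-0.32,-3.9,-0.13],[0,0,0]]
    - [[-0.37,-4.6,-0.13],[0,0,0]]
    - [[-0.37,-4.6,-0.13],[0,0,0]]

```text
clock: 9.85
position: [0.5509, -0.0083, 0.1257]
ee_rot: [0.064, 1.562, -0.055]
force: [-1.9, 5.4, 10.9]
width: 0.314
```

```bash
cat > meas.py <<'E'
from h import *
import sys
k=sys.argv[1]
s=arm.observe(); print(s["clock"],s["position"].round(4),s["force"].round(1),s["ft_torque"].round(2))
p=arm.get_image("side"); t=arm.get_image("top"); w=arm.get_image("wrist")
for n,q in (("side",p),("top",t),("wrist",w)): cv2.imwrite(f"pics/{k}_{n}.png",q["frame"])
f=p["frame"][220:320,240:360]; cv2.imwrite(f"pics/{k}.png",cv2.resize(f,(720,600),interpolation=cv2.INTER_CUBIC))
f=t["frame"][190:270,290:390]; cv2.imwrite(f"pics/{k}_topc.png",cv2.resize(f,(750,600),interpolation=cv2.INTER_CUBIC))
E
python3 meas.py f
```

```text
9.85 [ 0.5509 -0.0083  0.1257] [-1.9  5.4 10.9] [1.61 0.52 0.02]
```

View pics/f.png

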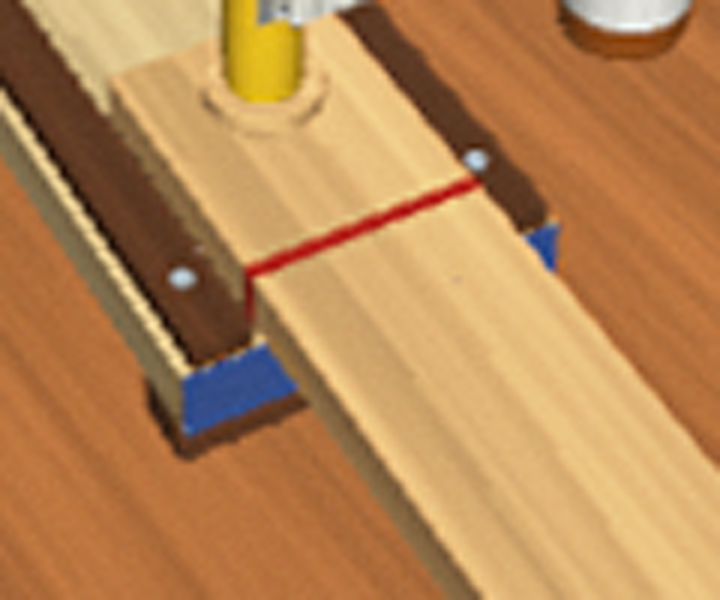

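View pics/f_topc.png

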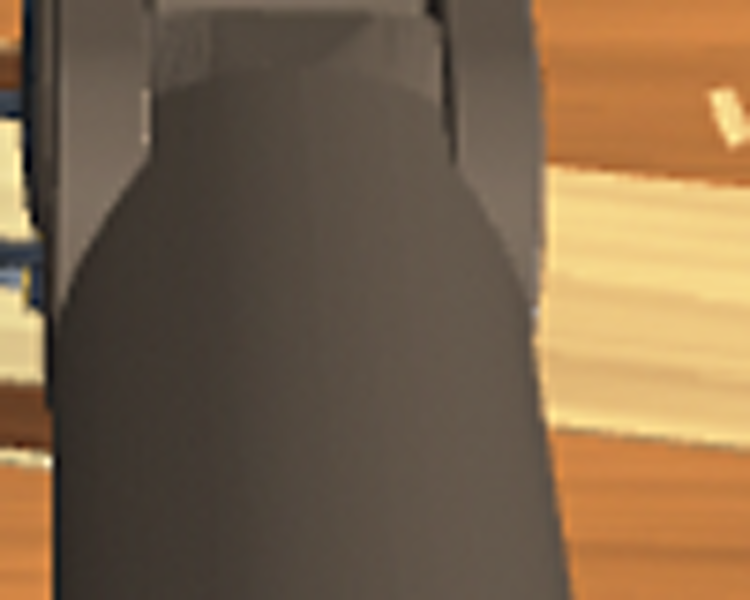

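View pics/f_wrist.png

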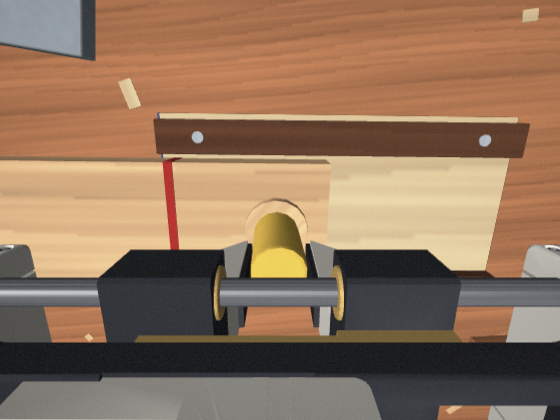

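```bash
cat > calc.py <<'E'
from h import *
def S(u,v): return (240+(u+.5)/6-.5,220+(v+.5)/6-.5)
yv=np.array([.0802,.9968])
def run(la,lb,ea,eb,wl=None,wr=None):
    p=arm.get_image("side")
    L=[atz(p,S(*x),.104) for x in (la,lb)]; E=[atz(p,S(*x),.080) for x in (ea,eb)]
    ml=(L[0]+L[1])/2; me=(E[0]+E[1])/2
    print("line",np.round(L,4).tolist(),"edge",np.round(E,4).tolist(),"len",np.linalg.norm(L[0]-L[1]),np.linalg.norm(E[0]-E[1]))
    for a,b in (L,E): d=b-a; print(" normal yaw",np.degrees(np.arctan2(d[1],d[0])))
    print("side remaining mm (along y):",((ml-me)[:2]@yv*1e3).round(2))
    if wl:
        w=arm.get_image("wrist"); Lw=[atz(w,x,.104) for x in wl]; Ew=[atz(w,x,.092) for x in wr]
        print("wrist line",np.round(Lw,4).tolist(),"rail end",np.round(Ew,4).tolist())
        print("wrist remaining",[((a-b)[:2]@yv*1e3).round(2) for a in Lw for b in Ew])
E
python3 - <<'E'
from calc import *
run((250,270),(480,183),(185,380),(557,228),[(168,162),(173.5,250)],[(155.5,120),(157,157)])
s=arm.observe()
h=np.array([.5543,.0707]); l0=np.array([.5482,-.0037])
print("moved peg est", (np.array([.5548,.0716])-s["position"][:2])@yv)
E
python3 - <<'E'
import cv2
a=cv2.imread("pics/f_wrist.png")[90:260,120:240]; cv2.imwrite("pics/fw.png",cv2.resize(a,(423,600),interpolation=cv2.INTER_CUBIC))
E
```

```text
line [[0.4998, -0.0775, 0.104], [0.5891, -0.0876, 0.104]] edge [[0.4661, -0.0886, 0.08], [0.6134, -0.1024, 0.08]] len 0.0898756949554666 0.1479629179833729
 normal yaw -6.509650658457728
 normal yaw -5.360079050764289
side remaining mm (along y): 13.29
wrist line [[0.4989, -0.0766, 0.104], [0.5621, -0.0838, 0.104]] rail end [[0.4713, -0.0844, 0.092], [0.4961, -0.088, 0.092]]
wrist remaining [np.float64(9.92), np.float64(11.51), np.float64(7.87), np.float64(9.46)]
moved peg est 0.07995093241946451
```

View pics/fw.png

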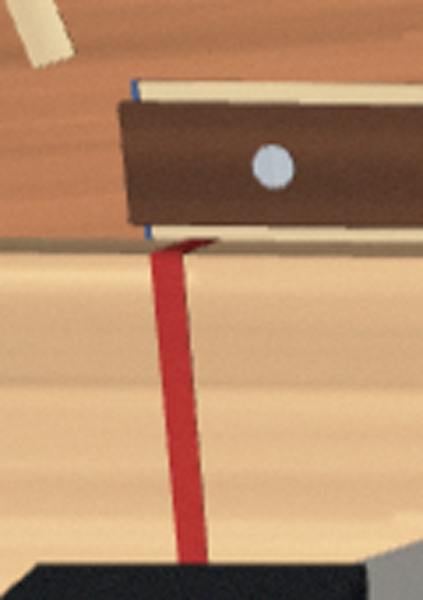

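```bash
python3 - <<'E'
from calc import *
w=arm.get_image("wrist")
C=lambda u,v:(120+(u+.5)/3.525-.5,90+(v+.5)/3.529-.5)
line=[atz(w,C(*x),.104) for x in ((168,253),(193,562))]
e=[atz(w,C(*x),.08) for x in ((135,81),(150,238),(150,228))]
rb=atz(w,C(198,238),.08)
r=[atz(w,C(*x),.092) for x in ((120,102),(129,223))]
print("line y'",[round(float(a[:2]@yv)*1e3,2) for a in line],"edge",[round(float(a[:2]@yv)*1e3,2) for a in e],"redbottom",rb[:2]@yv*1e3,"rail end",[round(float(a[:2]@yv)*1e3,2) for a in r])
print(np.round(line+e+[rb]+r,4).tolist())
E
```

```text
line y' [-36.81, -37.71] edge [-48.48, -48.6, -48.4] redbottom -38.54318861086415 rail end [-47.43, -48.13]
[[0.4984, -0.077, 0.104], [0.5613, -0.083, 0.104], [0.4662, -0.0861, 0.08], [0.4976, -0.0888, 0.08], [0.4955, -0.0884, 0.08], [0.4984, -0.0788, 0.08], [0.4703, -0.0854, 0.092], [0.4932, -0.088, 0.092]]
```

servo_tool:
  plan:
    - [[-0.03,-0.3,-0.13],[0,0,0]]
    - [[-0.06,-0.7,-0.13],[0,0,0]]
    - [[-0.09,-1.1,-0.13],[0,0,0]]
    - [[-0.09,-1.1,-0.13],[0,0,0]]
    - [[-0.09,-1.1,-0.13],[0,0,0]]

```text
clock: 10.65
position: [0.5506, -0.0167, 0.1257]
ee_rot: [0.065, 1.561, -0.052]
force: [-2.7, 8.7, 12.8]
width: 0.314
```

```bash
python3 meas.py g; python3 - <<'E'
import cv2,numpy as np
a=cv2.imread("pics/g_wrist.png")[90:260,120:240]; a=cv2.resize(a,(423,600),interpolation=cv2.INTER_CUBIC)
cv2.imwrite("pics/gw.png",a)
E
```

```text
10.65 [ 0.5506 -0.0167  0.1257] [-2.7  8.7 12.8] [2.55 0.8  0.04]
```

View pics/gw.png

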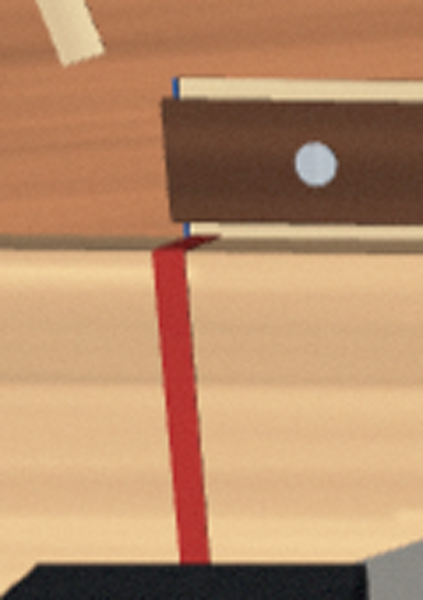

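View pics/g.png

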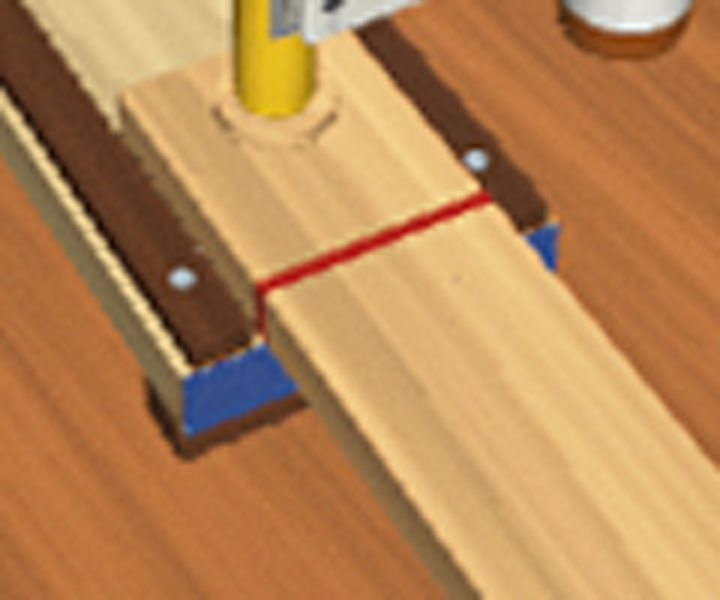

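```bash
python3 - <<'E'
from calc import *
s=arm.observe(); print(R.from_rotvec(s["ee_rot"]).as_matrix()[:,0].round(4))
w=arm.get_image("wrist")
C=lambda u,v:(120+(u+.5)/3.525-.5,90+(v+.5)/3.529-.5)
line=[atz(w,C(*x),.104) for x in ((170,250),(195,562))]
e=[atz(w,C(*x),.08) for x in ((176,79),(188,236),(188,226))]
rb=atz(w,C(200,237),.08)
print("line y'",[round(float(a[:2]@yv)*1e3,2) for a in line],"edge",[round(float(a[:2]@yv)*1e3,2) for a in e],"redbottom",rb[:2]@yv*1e3)
run((263,290),(489,197),(185,380),(557,228))
f=arm.get_image("side")["frame"][200:250,255:315]; cv2.imwrite("pics/g2.png",cv2.resize(f,(720,600),interpolation=cv2.INTER_CUBIC))
E
```

```text
[ 0.0092  0.0081 -0.9999]
line y' [-44.68, -45.52] edge [-48.46, -48.83, -48.65] redbottom -46.342366084975964
line [[0.4985, -0.0875, 0.104], [0.5877, -0.0948, 0.104]] edge [[0.4661, -0.0886, 0.08], [0.6134, -0.1024, 0.08]] len 0.08945484888519703 0.1479629179833729
 normal yaw -4.7077042193050165
 normal yaw -5.360079050764289
side remaining mm (along y): 4.6
```

View pics/g2.png

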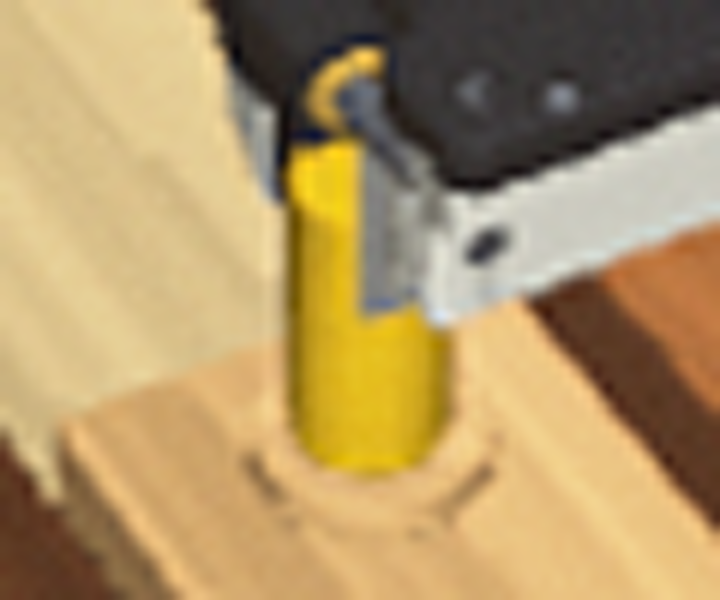

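Side, wrist and dead-reckoning give 4.6, 3.6 and about 4.2 mm still to go. The shoulder is flush and the board flat. I nudge on, overcommanding slightly for the friction lag.

servo_tool:
  plan:
    - [[-0.02,-0.25,-0.13],[0,0,0]]
    - [[-0.04,-0.45,-0.13],[-0.2,0.2,0]]
    - [[-0.05,-0.6,-0.13],[-0.3,0.3,0]]
    - [[-0.05,-0.6,-0.13],[-0.3,0.3,0]]
    - [[-0.05,-0.6,-0.13],[-0.3,0.3,0]]

```text
clock: 11.45
position: [0.5507, -0.0194, 0.1256]
ee_rot: [0.062, 1.565, -0.051]
force: [-2.5, 10.7, 11.7]
width: 0.317
```

```bash
python3 meas.py i; python3 - <<'E'
import cv2,numpy as np
a=cv2.imread("pics/i_wrist.png")[90:260,120:240]; a=cv2.resize(a,(423,600),interpolation=cv2.INTER_CUBIC)
cv2.imwrite("pics/iw.png",a)
E
```

```text
11.45 [ 0.5507 -0.0194  0.1256] [-2.5 10.7 11.7] [2.97 0.73 0.02]
```

View pics/iw.png

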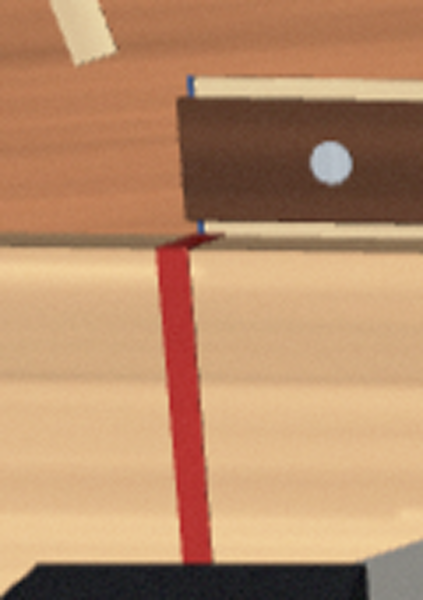

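View pics/i.png

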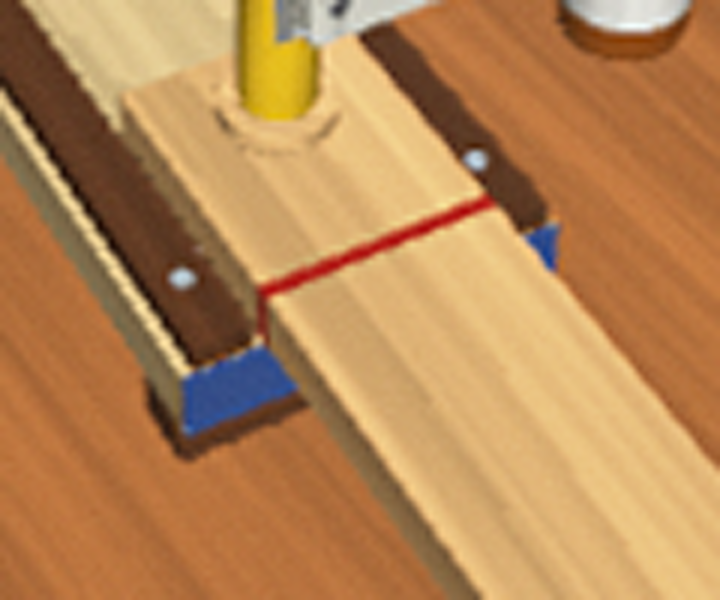

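```bash
cat > m2.py <<'E'
from calc import *
def wr(lines,edges):
    w=arm.get_image("wrist")
    C=lambda u,v:(120+(u+.5)/3.525-.5,90+(v+.5)/3.529-.5)
    line=[atz(w,C(*x),.104) for x in lines]; e=[atz(w,C(*x),.08) for x in edges]
    a=[float(a[:2]@yv)*1e3 for a in line]; b=[float(a[:2]@yv)*1e3 for a in e]
    print("wrist line",np.round(a,2),"edge",np.round(b,2),"remaining",np.mean(a)-np.mean(b))
E
python3 - <<'E'
from m2 import *
wr(((173,247),(197,560)),((191,78),(202,234),(202,224)))
run((265,293),(491,202),(185,380),(557,228))
p=arm.get_image("side"); f=p["frame"]
# subpixel red line in side: top-face
m=mask(f,"red"); ys,xs=np.nonzero(m); print(xs.min(),xs.max(),ys.min(),ys.max(),m.sum())
# predicted px of edge pts from top fit
for x in (-75,-50,-47,47,75):
    print(x,np.round((np.array(proj(p,[.5419+x/1e3*.9968,-.0958-x/1e3*.0802,.08]))-[240,220])*6,0))
cv2.imwrite("pics/i3.png",cv2.resize(f[260:300,265:325],(780,520),interpolation=cv2.INTER_CUBIC))
E
```

```text
wrist line [-47.02 -47.81] edge [-48.52 -48.86 -48.69] remaining 1.2800279126490324
line [[0.4983, -0.089, 0.104], [0.5868, -0.0971, 0.104]] edge [[0.4661, -0.0886, 0.08], [0.6134, -0.1024, 0.08]] len 0.0888422903770358 0.1479629179833729
 normal yaw -5.265391669903387
 normal yaw -5.360079050764289
side remaining mm (along y): 2.66
283 322 252 274 81
-75 [187. 378.]
-50 [252. 351.]
-47 [260. 348.]
47 [494. 249.]
75 [561. 221.]
```

View pics/i3.png

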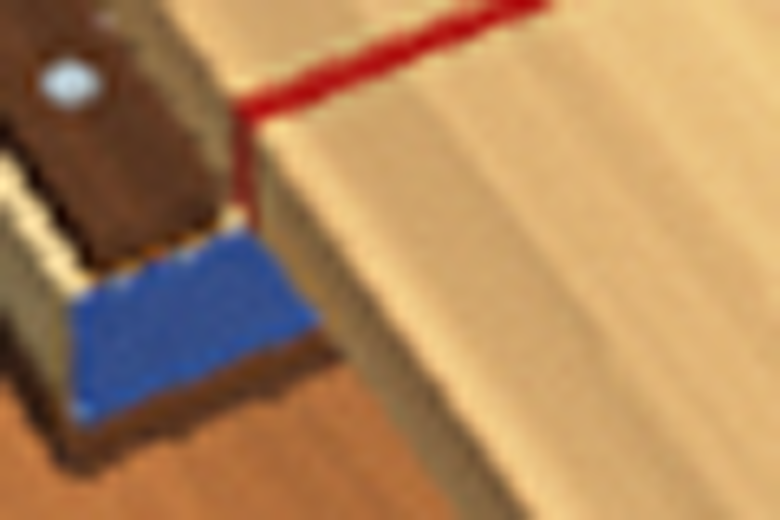

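```bash
python3 - <<'E'
from m2 import *
w=arm.get_image("wrist")
C=lambda u,v:(120+(u+.5)/3.525-.5,90+(v+.5)/3.529-.5)
B=lambda q:((q[0]-155)*12+6,(q[1]-140)*12+6)
a=cv2.resize(w["frame"][140:185,155:205],(600,540),interpolation=cv2.INTER_CUBIC); 
cv2.imwrite("pics/i4.png",a)
L=atz(w,C(173,247),.104); print("big px top",B(proj(w,L)),"bottom pred",B(proj(w,[L[0],L[1],.08])),"1mm y", np.array(B(proj(w,[L[0],L[1]+.001,.08])))-B(proj(w,[L[0],L[1],.08])))
E
```

```text
big px top (np.float64(170.6382978723409), np.float64(241.59818645508665)) bottom pred (np.float64(298.94742224768015), np.float64(192.21261332586016)) 1mm y [16.12479753 -1.19213137]
```

View pics/i4.png

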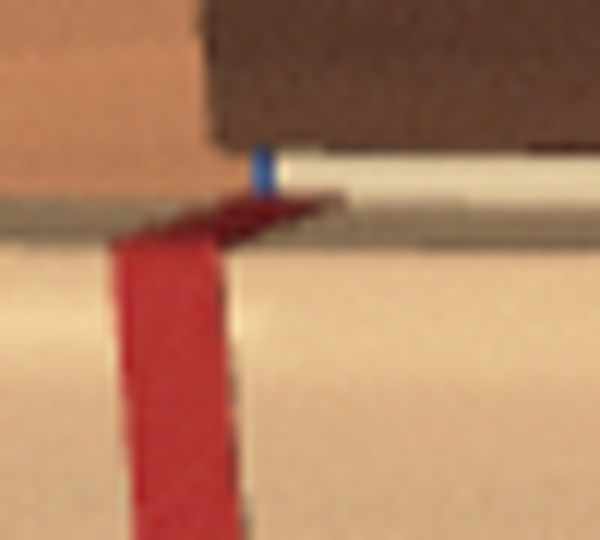

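Directly at the board's side foot, both at stand-top height in the enlarged wrist view, the centre of the red is at x≈297 and the stand's edge at x≈275. At 16 px/mm that leaves about 1.3 mm, so a last small nudge.

servo_tool:
  plan:
    - [[-0.02,-0.2,-0.12],[0,0,0]]
    - [[-0.04,-0.45,-0.12],[0,0,0]]
    - [[-0.04,-0.45,-0.12],[0,0,0]]
    - [[-0.04,-0.45,-0.12],[0,0,0]]

```text
clock: 12.2
position: [0.5508, -0.021, 0.1257]
ee_rot: [0.063, 1.564, -0.047]
force: [-3.1, 9.6, 11.6]
width: 0.314
```

```bash
python3 meas.py j; python3 - <<'E'
from m2 import *
s=arm.observe(); print(R.from_rotvec(s["ee_rot"]).as_matrix()[:,0].round(4))
a=cv2.resize(cv2.imread("pics/j_wrist.png")[140:185,155:205],(600,540),interpolation=cv2.INTER_CUBIC); cv2.imwrite("pics/j4.png",a)
E
```

```text
12.2 [ 0.5508 -0.021   0.1257] [-3.1  9.6 11.6] [2.81 0.85 0.  ]
[ 0.0066  0.0099 -0.9999]
```

View pics/j4.png

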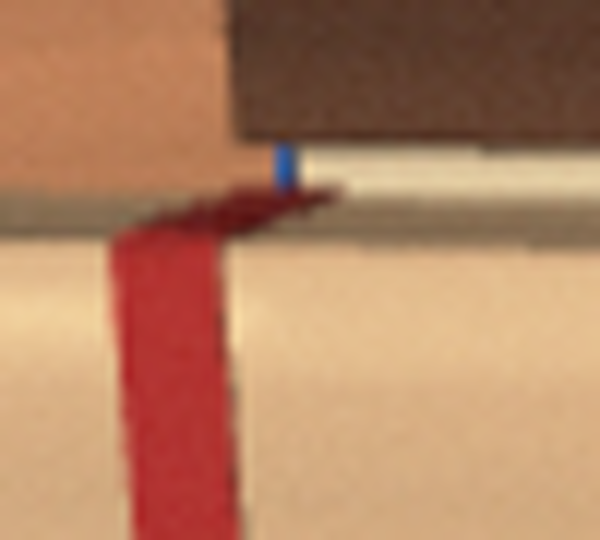

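View pics/j.png

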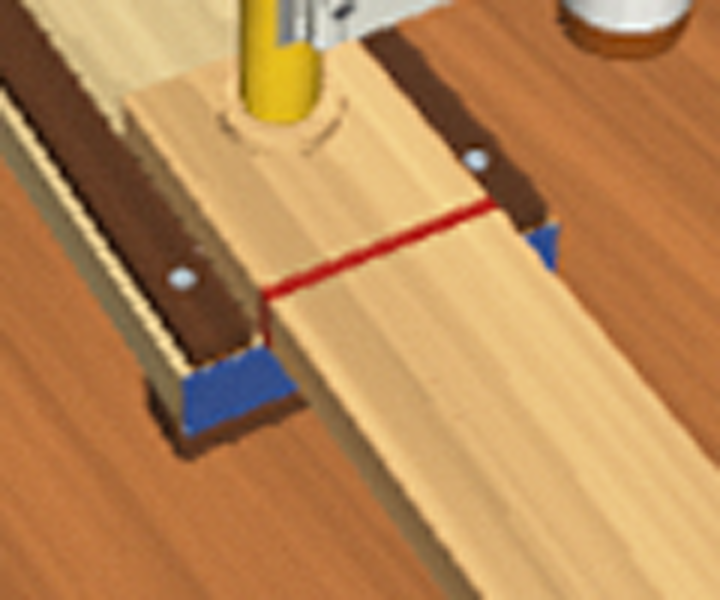

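```bash
python3 - <<'E'
from m2 import *
run((266,296),(494,205),(185,380),(557,226))
for i in range(8): arm.get_image("side")
w=arm.get_image("wrist"); cv2.imwrite("pics/k4.png",cv2.resize(w["frame"][140:185,155:205],(600,540),interpolation=cv2.INTER_CUBIC))
cv2.imwrite("pics/kt.png",arm.get_image("top")["frame"])
s=arm.observe(); print(s["clock"],s["position"].round(4),s["force"].round(1),s["width"],s["dq"].round(3))
E
```

```text
line [[0.4979, -0.0903, 0.104], [0.5868, -0.0989, 0.104]] edge [[0.4661, -0.0886, 0.08], [0.614, -0.1016, 0.08]] len 0.08933919702267079 0.14849044068563771
 normal yaw -5.504635892432117
 normal yaw -5.042349029640974
side remaining mm (along y): 0.72
12.9 [ 0.5508 -0.0209  0.1256] [-4.2 10.  12.3] 0.3127193399207545 [-0.001  0.001 -0.    -0.    -0.001 -0.    -0.001]
```

View pics/k4.png

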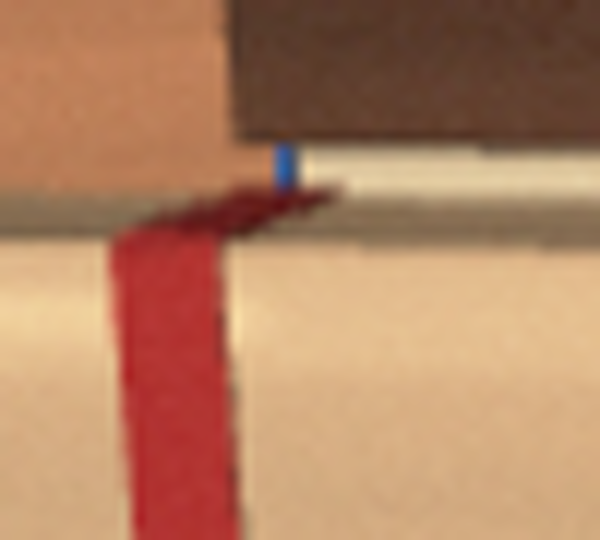

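View pics/kt.png

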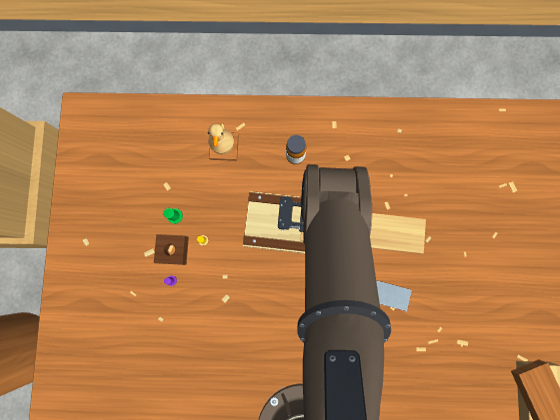

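Nothing moved over 0.7 s of holding. The red line's centre (x≈295) is over the stand's edge (x≈300) to within about 0.5 mm, and the bystanders look unmoved. I am handing in.

```bash
python3 -c "
from cell import arm
print(arm.sign_off()); s=arm.observe(); print(s['clock'],s['position'],s['force'])"
```

```text
the job is handed in; nothing more can be done
None
the job is handed in; nothing more can be done
```

I took the large yellow peg out of its holder and set it down into the board's hole. Gripping only the peg, I then slid the board out about 92 mm with about 10–13 N of steady downward push. I handed in at about 12.9 s with the peg still gripped and the board held down.

- **Peg seating:** The shoulder was flush in the side view, and contact came at the height expected for a seated peg. The tool had tilted by about 0.7°.
- **Line over edge:** The direct wrist-view comparison at stand-top height put the red line within about 0.5 mm of the edge. The side camera disagreed slightly, showing about 0.7 mm still to go, which is inside its 2 mm calibration error.
- **Board and hold:** The board lay flat in the views, and nothing moved during 0.7 s of holding before I handed in.
- **Bystanders:** The duck and oil jar looked unmoved in the last top view. The stone was partly hidden by the arm there, but the part I could see was in place.

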